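# Load the pot rack into the sample changer

### The arm

A 7-joint arm with a two-finger parallel gripper is mounted at the origin on the work surface. World frame = base frame: x ahead of the robot, y to its left, z up, the work surface at z = 0. Lengths are in mm, angles in rad, forces in N, time in s.
With the tool pointing down it reaches from about 425 to 950 mm from the base axis. Payload 4.7 kg.
Tool frame: the origin (TCP) lies between the finger pads; the fingertips stand 22 mm ahead of it and the grasp point (between the pads) lies 3 mm ahead of it; z points along the fingers, y is the line along which they close (so a half turn about z gives the same grasp; the last joint's range is limited). The gripper opens to 85 mm and grips with 20 to 120 N. Pads are 22 mm wide; open, the fingers measure 114 mm over their backs; the gripper's body (76 mm by 85 mm) begins 54 mm behind the grasp point. The pads swing forward as they close: fully open they stand 13 mm farther back than shut.
Start: joints at [-1.142, 0.469, -0.049, 1.532, 0.024, 1.141, -0.082], TCP at [298.298, 605.528, 253.335] pointing down, gripper open.
Joint ranges: [-2.59, 2.59], [-0.33, 1.99], [-1.39, 1.29], [0.1, 2.45], [-1.04, 4.18], [0.21, 1.99], [-2.66, 2.66]. Speed limits (rad/s): [2.57, 2.57, 3.14, 3.14, 3.14, 3.14, 3.14].

### API

Orientations are given as a unit quaternion [x, y, z, w].
In Python, from station import r gives the robot as it stands. The module is installed in compiled form; this text tells all that it offers.
- The arm moves only by the tool move_arm, never from a script. Its argument "motion" is a list of rows, each an object with "fingers": the opening, from 0 (shut) to 1 (fully open); "travel": the shift along the world's x, y, z in units of 40 mm (1.0 is 40 mm), a list of three; "turn": the turn about the world's z in degrees. A call has 1 to 12 rows; each row shifts and turns the commanded pose from where the row before left it; what a row does not reach is not made up. A row lasts 1/12 s, in which the tool goes at most 41.7 mm and 7.16 degrees, less where a joint would pass 70% of its speed; a pose out of reach is approached as far as the arm can. A call is refused whole if a number of a shift passes 1 or a number of a turn 7.16, either way. A call with a gripper value outside its range is refused whole. The fingers move at their own pace and stop on an object; "force" is the grip in N (left out, the last holds). Time passes only in rows, so rows that do not move let the fingers close. It gives the time, the measured TCP pose, the force, the opening and the grip force at its end, in the units of the state.
- r.get_obs(): the state, without advancing time (a new reading comes with each control period).
- r.grab_frame(name): name is "scene" or "top" or "wrist"; returns a dict with "pixels" (480x640x3 uint8, red, green, blue), "depth" (480x640 float32, mm along the optical axis (not along the pixel's ray), 0 where there is no reading), "intrinsics" (3x3 intrinsics, pixels), "position" and "attitude" of the camera in the world; the wrist camera has in their place "T_tool_cam" (4x4, takes a point from camera to tool coordinates, whose origin is the TCP and whose axes are the flange's). Camera axes: x right, y up, looking along -z (the intrinsics and any distortion apply to the point x, -y, -z); pixel columns grow to the right and rows downward; lengths in mm; the calibration is good to about 2 mm. A picture is of the moment at which its call begins: read the wrist's pose just before it.
- r.job_done(): hands the job in; it is judged then, once.
The state is a dict: "time_s": time; "joint_positions": joint angles; "qvel": joint speeds; "tau": joint torques, N m; "eef_pos": TCP position; "tool_rot": TCP orientation; "contact_force": force on the tool from outside, world axes, zero at the start; "moment": the same for the moment, N m; "finger_gap": opening from 0.0 (shut) to 1.0 (fully open); "gripper_force": force on a finger pad.
Only numpy, scipy, OpenCV 4.12 (cv2) and the standard library are available. Lean on these libraries where they do the work, as an engineer would, in place of code of your own. Each camera call takes 0.05 s, during which the arm holds its last target. There are 200 camera calls.

### The job

Load the beige rack of pink-capped pots into the sample changer: slide it in line with the bay, push it up the ramp and over the lip against the sprung bar at the back, and let its near edge down behind the lip so that it sits flat with the bar holding it against the lip, and let go. Push gently and never force it against the end of the bar's travel (16 N at most); slide the rack rather than lifting it, keep all six pots standing in it, and leave everything else on the bench where it stands.

Things in the scene. Friction and masses are not known exactly. Their poses are not given: they have to be found in the camera images.
- changer: White sample changer fixed on the bench, open bay towards the robot. Origin on the bench under the middle of the lip's inner (far) edge; x points into the bay (loading direction), y left, z up; all sizes mm in this frame. Behind x 105 a drive housing, 75 high, 300 wide. Left of the bay (y 75 to 147, x 0 to 105) the wash station and parked probe arm, up to 215 high. Nothing over bay or ramp.
- ramp_foot (a point): Middle of the foot of the aluminium ramp, at changer x -60, z 0; same axes. The ramp, 134 wide, rises to z 9 at x -6, where the lip's crest begins. Flared guides 22 high on both sides funnel from about y +-85 at x -56 to +-67 at x -6.
- lip (a point): Middle of the inner edge of the blue lip, changer x 0, z 9; same axes. The lip's flat crest, z 9, runs from x -6 to 0; behind it the bay floor is at z 5, a 4 mm step down.
- bay (a point): Where the centre of the rack's underside lies when loaded: on the bay floor (z 5), 44 mm behind the lip's inner edge, same axes. Behind the 134 wide neck of the flared guides the bay is 135 wide between straight side guides (inner faces y +-67.5, tops z 24, from changer x -6 inwards).
- back_bar (a joint): Travel (m) of the black sprung bar across the back of the bay: 0 at rest, face at changer x 83.5, z 9 to 27; grows as pushed back, hard end at 0.0065. Spring 2 N at rest, 500 N/m, 5 N at the end; rack friction adds 2 to 8 N; the push falls by up to 8 N as the rack drops in. The rack clears the lip once the bar is back more than 0.0045; loaded, it keeps it there, pressed against the lip.
- rack: Beige rack, 88 (x) by 130 (y) by 32 high, walls and floor 4, six cells of 38; 0.37 to 0.46 kg with pots. Starts before the ramp, out of line by up to 40 mm and 0.2 rad. Origin: centre of underside; x along loading, z up. Friction of the pushing fingers can hold its near edge up, and it then slides back out with them: move them down 4 to 5 mm while still pushing, then back off.
- pot0: Full sample pot with a pink cap, 34 in diameter (cap 36), 48.5 high, 40 g, standing loose in the rack (about 2 mm play): near row, right. Origin at the centre of its underside, 4 mm over the rack's underside; z up.
- pot1: Full sample pot with a pink cap, 34 in diameter (cap 36), 48.5 high, 40 g, standing loose in the rack (about 2 mm play): near row, middle. Origin at the centre of its underside, 4 mm over the rack's underside; z up.
- pot2: Full sample pot with a pink cap, 34 in diameter (cap 36), 48.5 high, 40 g, standing loose in the rack (about 2 mm play): near row, left. Origin at the centre of its underside, 4 mm over the rack's underside; z up.
- pot3: Full sample pot with a pink cap, 34 in diameter (cap 36), 48.5 high, 40 g, standing loose in the rack (about 2 mm play): far row, right. Origin at the centre of its underside, 4 mm over the rack's underside; z up.
- pot4: Full sample pot with a pink cap, 34 in diameter (cap 36), 48.5 high, 40 g, standing loose in the rack (about 2 mm play): far row, middle. Origin at the centre of its underside, 4 mm over the rack's underside; z up.
- pot5: Full sample pot with a pink cap, 34 in diameter (cap 36), 48.5 high, 40 g, standing loose in the rack (about 2 mm play): far row, left. Origin at the centre of its underside, 4 mm over the rack's underside; z up.
- reagent_jar: Jar with a black lid, 86 in diameter, 130 high, bystander. Origin at the centre of its underside.
- wash_bottle: Plastic bottle with a white cap, 70 in diameter, 170 high, bystander. Origin at the centre of its underside.
- tip_box: Light-blue pipette tip box, 85 by 120 by 65 high, bystander. Origin at the centre of its underside.
- spare_pot: Single pink-capped pot like those in the rack, standing on the bench, bystander: not part of the job. Origin at the centre of its underside.
- tube_rack: Orange tube rack with small tubes, 60 by 150 by 76 high, bystander. Origin at the centre of its underside.
- timer: White bench timer lying flat, 60 by 64 by 16, bystander. Origin at the centre of its underside.
Mind the look-alikes: they are no part of the job. Leave any purple look-alike of the pot2 alone.

How it is judged:
By the outcome, as a careful person would: the job done as asked, in the order asked, and still so for the second after the job is handed in, with the robot touching nothing.
It also fails if it takes over 72 s, if anything falls off the work surface, if the arm or the gripper's body presses on something with over 40 N, if the wrist force passes 120 N, or if a joint passes its speed limit or range.

## Working session

There is one attempt and no reset: what is moved stays moved. The work goes in short steps, Python scripts to look and compute and a tool call to move; the robot and the scene stay as the last step left them, time stands still between calls to the robot, and variables do not carry over. Pictures are saved under pics/ and viewed, at most 10 in all, crops included, and the job is handed in when it is done.

Besides the shell and the picture viewer there is one more tool, called after "Request:" in YAML: its name, and indented under it one key for each argument. move_arm: Moves the arm, as the interface text tells. Its arguments: {"type":"object","properties":{"motion":{"type":"array","items":{"type":"object","properties":{"fingers":{"type":"number"},"travel":{"type":"array","items":{"type":"number"}},"turn":{"type":"number"}}}},"force":{"type":"number"}},"required":["motion"]}

```bash
mkdir -p pics; cat > h.py <<'E'
import numpy as np, cv2
from scipy.spatial.transform import Rotation as R
from station import r
def cloud(f):
    K=f["intrinsics"];d=f["depth"];v,u=np.mgrid[:480,:640]
    x=(u-K[0,2])/K[0,0]*d;y=(v-K[1,2])/K[1,1]*d
    P=np.stack([x,-y,-d],-1)
    if "T_tool_cam" in f:
        T=np.array(f["T_tool_cam"]);o=r.get_obs()
        P=P@T[:3,:3].T+T[:3,3];return P@R.from_quat(o["tool_rot"]).as_matrix().T+np.array(o["eef_pos"])
    a=np.array(f["attitude"]);M=a if a.shape==(3,3) else R.from_quat(a).as_matrix()
    return P@M.T+np.array(f["position"])
def save(f,n): cv2.imwrite("pics/"+n,f["pixels"][...,::-1])
E
python3 - <<'E'
from h import *
for n in("scene","top"):
    f=r.grab_frame(n);save(f,n+".png");np.savez(n,P=cloud(f),I=f["pixels"]);print(n,f["position"],f["attitude"],f["intrinsics"])
o=r.get_obs();print(o["time_s"],o["eef_pos"],o["tool_rot"],o["finger_gap"])
E
```

```text
scene [ 955.71397657 -478.45887188  792.90782352] [0.32996868 0.12618507 0.33992073 0.87158011] [[484.8418346    0.         321.09057207]
 [  0.         484.8418346  240.12248789]
 [  0.           0.           1.        ]]
top [ 356.00599283   -7.30238237 1138.89686839] [-0.05281866  0.05249286  0.70641797 -0.7038667 ] [[548.37989054   0.         323.87535702]
 [  0.         548.37989054 234.52753752]
 [  0.           0.           1.        ]]
0.1 [298.08472101 605.05727116 252.32282183] [ 2.26895352e-01  9.73918709e-01 -9.01522087e-04 -1.87897364e-04] 0.997747976462719
```

View pics/top.png

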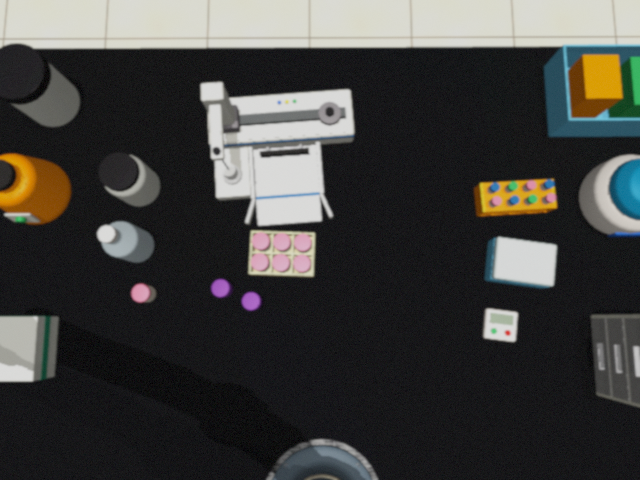

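View pics/scene.png

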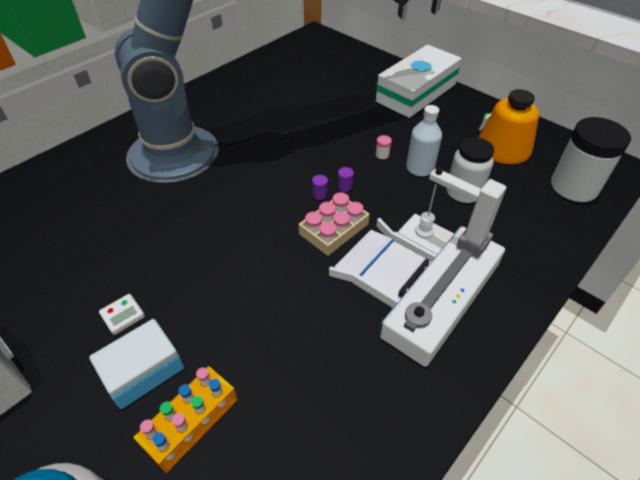

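The top view shows the beige rack at (282,254), before the ramp, with its far edge close to it. Two purple look-alikes stand at (220,288) and (251,301), the spare pink pot at (142,293), and pink-topped tubes are in the orange rack at (515,195). The rack I want is the 2x3 beige one at (282,254). Next I measure it and check it in a crop.

```bash
cat > m.py <<'E'
from h import *
def rect(P,m):
    q=P[m][:,:2].astype(np.float32);return cv2.minAreaRect(q)
d=np.load("top.npz");P=d["P"];I=d["I"].astype(int)
for n,(u,v) in dict(base=(323,430),ramp=(287,215),lipl=(262,197),lipr=(318,194),bay=(287,175),bayr=(318,165),house=(290,135),g_l=(250,215),purp1=(220,288),purp2=(251,301),spare=(142,293),bench=(350,280)).items(): print(n,P[v,u].round(1))
hsv=cv2.cvtColor(d["I"],cv2.COLOR_RGB2HSV).astype(int)
# blue lip
z=P[...,2]
reg=np.zeros(z.shape,bool);reg[185:205,240:335]=1
b=reg&(hsv[...,1]>90)&(hsv[...,0]>100)&(hsv[...,0]<125)&(z<20)
q=P[b];print("lip n",len(q),q.mean(0));v=cv2.fitLine(q[:,:2].astype(np.float32),cv2.DIST_HUBER,0,.01,.01).ravel();print(v,"ends",q[q[:,1].argmin()],q[q[:,1].argmax()])
# rack
reg[:]=0;reg[225:282,240:322]=1
m=reg&(z>12)&(I.sum(2)>150);print("rack",rect(P,m))
pk=reg&(z>40)&(hsv[...,1]>40)
n,l,s,c=cv2.connectedComponentsWithStats((reg&(z>46)).astype(np.uint8))
for i in range(1,n):
    if s[i,4]>40: print("cap",P[l==i].mean(0),s[i,4])
reg[:]=0;reg[85:140,225:360]=1
m=reg&(z>65)&(z<85);print("housing",rect(P,m))
reg[:]=0;reg[140:225,235:335]=1
m=reg&(z>15)&(z<40);np.save("g",P[m]);print(P[m].shape)
f=d["I"][60:320,180:380,::-1];cv2.imwrite("pics/crop.png",cv2.resize(f,None,fx=2.3,fy=2.3,interpolation=cv2.INTER_CUBIC))
E
python3 m.py
```

```text
base [133.   -3.9  -0.2]
ramp [568.2  70.3   4.5]
lipl [605.9 122.8  10. ]
lipr [611.8   5.   10.1]
bay [654.8  70.9   4.1]
bayr [670.5   4.7  25.1]
house [725.4  61.7  56.4]
g_l [565.5 146.   20.4]
purp1 [413.2 198.7  50.8]
purp2 [387.5 137.1  50. ]
spare [404.2 354.3  45.6]
bench [431.1 -60.7   5.6]
lip n 60 [609.1982159   70.67675538   9.23610805]
[ 7.6514684e-02 -9.9706846e-01  6.0925208e+02  6.9680855e+01] ends [613.66107405   7.05701151  11.59770006] [604.27285855 133.5721955    7.58127074]
rack ((443.91290283203125, 68.10343170166016), (156.88490295410156, 170.4163818359375), 87.9901351928711)
cap [507.0588271  120.67863973  52.73606431] 248
cap [504.87527183  78.56143483  56.96635586] 251
cap [502.83153818  36.61733413  61.81547661] 248
cap [464.79237696 121.74607554  57.21955006] 253
cap [463.75035068  80.42156281  52.64006481] 252
cap [461.90651326  38.53353976  57.49670472] 248
housing ((761.6038818359375, 72.25313568115234), (48.45398712158203, 246.9027862548828), 5.096585273742676)
(1877, 3)
```

View pics/crop.png

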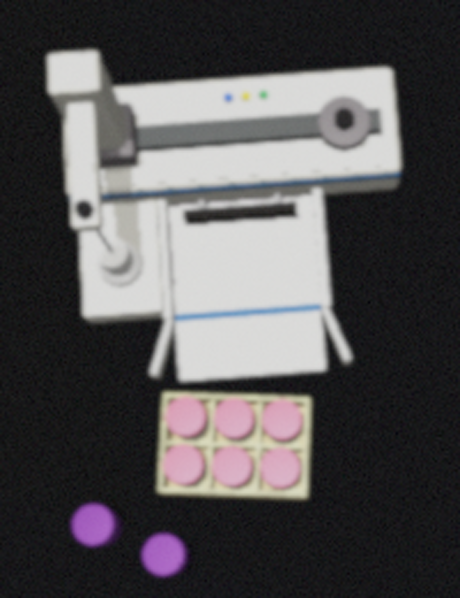

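The crop confirms the rack: beige, with 2x3 pink caps, about 19 mm left of the bay's line and turned about -7° relative to it. I'll square it with a two-finger push from its left side, then push from behind.

Request:
move_arm:
  motion:
    - {"fingers": 0.5, "travel": [0.4, -0.9, 0], "turn": -5}
    - {"fingers": 0.5, "travel": [0.4, -0.9, 0], "turn": -5}
    - {"fingers": 0.5, "travel": [0.4, -0.9, 0], "turn": -5}
    - {"fingers": 0.5, "travel": [0.4, -0.9, 0], "turn": -5}
    - {"fingers": 0.5, "travel": [0.4, -0.9, 0], "turn": -5}
    - {"fingers": 0.5, "travel": [0.4, -0.9, 0], "turn": -5}
    - {"fingers": 0.5, "travel": [0.4, -0.9, 0], "turn": -5}
    - {"fingers": 0.5, "travel": [0.4, -0.9, 0], "turn": -5}
    - {"fingers": 0.5, "travel": [0.4, -0.9, 0], "turn": -5}
    - {"fingers": 0.5, "travel": [0.4, -0.9, 0], "turn": -5}
    - {"fingers": 0.5, "travel": [0.4, -0.9, 0], "turn": -5}
    - {"fingers": 0.5, "travel": [0.2, -0.5, 0], "turn": -4}

```text
time_s: 1.1
eef_pos: [483.7, 184.4, 253.4]
tool_rot: [0.681, 0.732, -0.0, 0.001]
contact_force: [0.3, -0.2, 0.2]
finger_gap: 0.499
gripper_force: 0.0
```

```bash
python3 - <<'E'
from h import *
f=r.grab_frame("wrist");P=cloud(f);save(f,"w1.png");np.savez("w1",P=P,I=f["pixels"])
T=np.array(f["T_tool_cam"]);print(T.round(2))
E
```

```text
[[  -0.      0.96    0.27   68.28]
 [   1.      0.     -0.      0.4 ]
 [  -0.      0.27   -0.96 -121.32]
 [   0.      0.      0.      1.  ]]
```

View pics/w1.png

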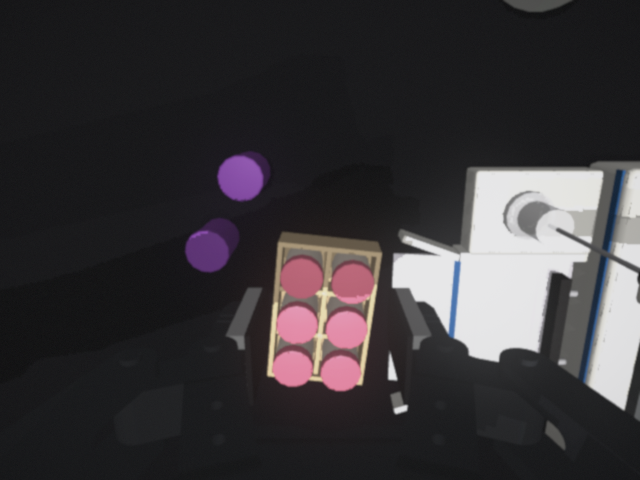

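The wrist view shows the rack at about (325,310), tilted in the view, and the lip line at (455,300). The purple pots at (240,178) and (210,245) are clear of the fingers. Next I measure in this view and compare.

```bash
python3 - <<'E'
from h import *
d=np.load("w1.npz");P=d["P"];I=d["I"];hsv=cv2.cvtColor(I,cv2.COLOR_RGB2HSV).astype(int);z=P[...,2]
reg=np.zeros(z.shape,bool);reg[258:345,435:470]=1
b=reg&(hsv[...,1]>120)&(hsv[...,0]>100)&(hsv[...,0]<130)
q=P[b];print(len(q),q.mean(0),cv2.fitLine(q[:,:2].astype(np.float32),cv2.DIST_HUBER,0,.01,.01).ravel(),q[q[:,1].argmax()],q[q[:,1].argmin()])
reg[:]=0;reg[225:400,260:390]=1
m=(reg&(z>46)&(z<60)).astype(np.uint8);n,l,s,c=cv2.connectedComponentsWithStats(m)
C=[]
for i in range(1,n):
    if s[i,4]>150: p=P[l==i]; print("cap",cv2.minEnclosingCircle(p[:,:2].astype(np.float32)),p[:,2].mean(),s[i,4])
beige=reg&(z>24)&(z<38)&(hsv[...,0]<30);print(beige.sum(),cv2.minAreaRect(P[beige][:,:2].astype(np.float32)))
q=P[beige];print(np.percentile(q,[0.5,99.5],axis=0))
for u,v in((240,178),(210,250)):print(P[v,u])
# straight guide right/left inner tops
E
```

```text
279 [608.55700127  91.33043917  11.52692514] [ 6.6976875e-02 -9.9775451e-01  6.0901660e+02  9.0800056e+01] [480.53468085 250.00848484 374.5262137 ] [612.33106687  51.22196023   9.28123556]
cap ((467.7033386230469, 119.71533966064453), 17.977224349975586) 53.07068049964181 1492
cap ((509.67462158203125, 117.85371398925781), 17.952617645263672) 53.14197683042935 1476
cap ((466.01251220703125, 78.02310943603516), 18.152647018432617) 53.04347819984507 1381
cap ((507.70849609375, 75.98245239257812), 17.973567962646484) 53.129181146858066 1373
cap ((464.2199401855469, 35.96025466918945), 18.19915008544922) 53.03388806817886 1294
cap ((506.16693115234375, 34.09762954711914), 18.155567169189453) 53.0536196071019 1278
3811 ((486.9748840332031, 76.43865966796875), (131.22100830078125, 88.25587463378906), 87.54229736328125)
[[441.40634212  12.16686842  24.10022882]
 [532.74918559 143.09926073  37.68687077]]
[416.66926735 197.78681823  49.15428142]
[393.28847902 138.3483456   49.926954  ]
```

Request:
move_arm:
  motion:
    - {"fingers": 0.5, "travel": [0.1, 0, -0.9]}
    - {"fingers": 0.5, "travel": [0, 0, -0.9]}
    - {"fingers": 0.5, "travel": [0, 0, -0.9]}
    - {"fingers": 0.5, "travel": [0, 0, -0.9]}
    - {"fingers": 0.5, "travel": [0, 0, -0.9]}
    - {"fingers": 0.5, "travel": [0, 0, -0.6]}
    - {"fingers": 0.5, "travel": [0, 0, -0.4]}
    - {"fingers": 0.5, "travel": [0, -0.2, 0]}
    - {"fingers": 0.5, "travel": [0, -0.2, 0]}
    - {"fingers": 0.5, "travel": [0, -0.15, 0]}
    - {"fingers": 0.5, "travel": [0, -0.1, 0]}

```text
$.motion[0]: bad value
```

Request:
move_arm:
  motion:
    - {"fingers": 0.5, "travel": [0, -0.05, 0]}
    - {"fingers": 0.5, "travel": [0, -0.05, 0]}
    - {"fingers": 0.5, "travel": [0, -0.05, 0]}
    - {"fingers": 0.5, "travel": [0, -0.05, 0]}
    - {"fingers": 0.5, "travel": [0, -0.05, 0]}
    - {"fingers": 0.5, "travel": [0, -0.05, 0]}

```text
$.motion[0]: bad value
```

Request:
move_arm:
  motion:
    - {"fingers": 0.5, "travel": [0.1, 0, -0.9], "turn": 0}
    - {"fingers": 0.5, "travel": [0, 0, -0.9], "turn": 0}
    - {"fingers": 0.5, "travel": [0, 0, -0.9], "turn": 0}
    - {"fingers": 0.5, "travel": [0, 0, -0.9], "turn": 0}
    - {"fingers": 0.5, "travel": [0, 0, -0.9], "turn": 0}
    - {"fingers": 0.5, "travel": [0, 0, -0.6], "turn": 0}
    - {"fingers": 0.5, "travel": [0, 0, -0.4], "turn": 0}
    - {"fingers": 0.5, "travel": [0, -0.2, 0], "turn": 0}
    - {"fingers": 0.5, "travel": [0, -0.2, 0], "turn": 0}
    - {"fingers": 0.5, "travel": [0, -0.15, 0], "turn": 0}
    - {"fingers": 0.5, "travel": [0, -0.1, 0], "turn": 0}

```text
time_s: 2.07
eef_pos: [487.2, 162.5, 34.7]
tool_rot: [0.678, 0.735, 0.001, 0.001]
contact_force: [0.3, 0.0, -0.1]
finger_gap: 0.506
gripper_force: 0.0
```

Request:
move_arm:
  motion:
    - {"fingers": 0.5, "travel": [0, -0.05, 0], "turn": 0}
    - {"fingers": 0.5, "travel": [0, -0.05, 0], "turn": 0}
    - {"fingers": 0.5, "travel": [0, -0.05, 0], "turn": 0}
    - {"fingers": 0.5, "travel": [0, -0.05, 0], "turn": 0}
    - {"fingers": 0.5, "travel": [0, -0.05, 0], "turn": 0}
    - {"fingers": 0.5, "travel": [0, -0.05, 0], "turn": 0}
    - {"fingers": 0.5, "travel": [0, -0.05, 0], "turn": 0}
    - {"fingers": 0.5, "travel": [0, -0.05, 0], "turn": 0}
    - {"fingers": 0.5, "travel": [0, -0.05, 0], "turn": 0}
    - {"fingers": 0.5, "travel": [0, -0.05, 0], "turn": 0}

```text
time_s: 2.9
eef_pos: [486.2, 143.4, 33.3]
tool_rot: [0.677, 0.736, -0.0, -0.0]
contact_force: [-1.7, 3.8, 3.0]
finger_gap: 0.504
gripper_force: 1.9
```

Request:
move_arm:
  motion:
    - {"fingers": 0.5, "travel": [0, -0.05, 0], "turn": 0.5}
    - {"fingers": 0.5, "travel": [0, -0.04, 0], "turn": 0}
    - {"fingers": 0.5, "travel": [0, 0, 0], "turn": 0}
    - {"fingers": 0.5, "travel": [0, 0, 0], "turn": 0}

```text
time_s: 3.23
eef_pos: [486.2, 139.2, 33.2]
tool_rot: [0.674, 0.739, -0.0, 0.0]
contact_force: [-0.9, 1.5, 1.2]
finger_gap: 0.499
gripper_force: 0.8
```

```bash
cat > look.py <<'E'
from h import *
import sys
o=r.get_obs();print(o["eef_pos"],o["contact_force"],o["time_s"])
f=r.grab_frame("top");P=cloud(f);save(f,sys.argv[1]);I=f["pixels"];hsv=cv2.cvtColor(I,cv2.COLOR_RGB2HSV).astype(int);z=P[...,2]
m=((z>42)&(z<66)&(hsv[...,1]>40)&((hsv[...,0]>160)|(hsv[...,0]<8))&(P[...,0]>420)&(P[...,0]<720)&(abs(P[...,1]-70)<110)).astype(np.uint8)
n,l,s,c=cv2.connectedComponentsWithStats(m)
for i in range(1,n):
    if s[i,4]>30: print("cap",P[l==i].mean(0).round(1),s[i,4])
E
python3 look.py t2.png
```

```text
[486.23132765 139.22876286  33.19364289] [-0.91992483  1.4832811   1.17100155] 3.2333
cap [512.4  20.7  52.7] 243
cap [510.   62.6  52.5] 248
cap [508.6 101.4  52.6] 201
cap [468.5  60.5  52.7] 248
cap [470.7  18.5  52.8] 247
cap [466.2 102.3  52.5] 250
```

View pics/t2.png

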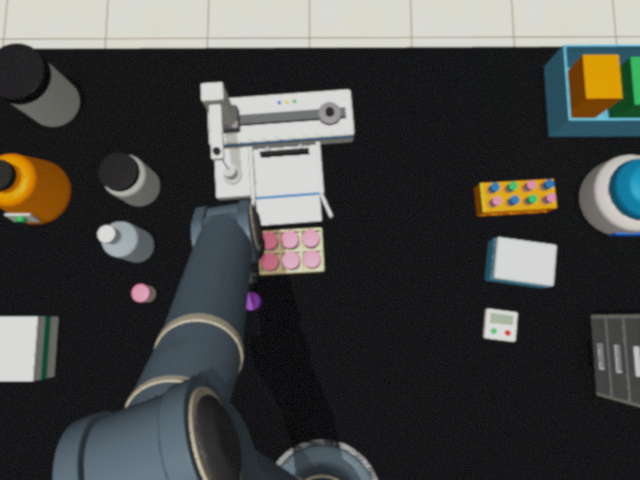

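The rack is now centred on the bay's line within about 1 mm, and its yaw is within about 0.02 rad. Next I back off and go round behind it.

Request:
move_arm:
  motion:
    - {"fingers": 0.5, "travel": [0, 0.4, 0], "turn": 0}
    - {"fingers": 0.5, "travel": [0, 0.3, 0.3], "turn": 0}
    - {"fingers": 0.6, "travel": [0, 0, 1], "turn": 0}
    - {"fingers": 0.7, "travel": [0, 0, 1], "turn": 5}
    - {"fingers": 0.7, "travel": [0, 0, 0.5], "turn": 7}
    - {"fingers": 0.7, "travel": [-0.2, -0.4, 0], "turn": 7}
    - {"fingers": 0.7, "travel": [-0.2, -0.5, 0], "turn": 7}
    - {"fingers": 0.7, "travel": [-0.2, -0.5, 0], "turn": 7}
    - {"fingers": 0.7, "travel": [-0.2, -0.5, 0], "turn": 7}
    - {"fingers": 0.7, "travel": [-0.2, -0.5, 0], "turn": 7}
    - {"fingers": 0.7, "travel": [-0.2, -0.4, 0], "turn": 7}
    - {"fingers": 0.7, "travel": [-0.2, 0, 0], "turn": 7}

```text
time_s: 4.28
eef_pos: [429.5, 51.4, 145.0]
tool_rot: [0.206, 0.979, -0.001, -0.0]
contact_force: [0.3, 0.9, -0.5]
finger_gap: 0.7
gripper_force: 0.0
```

Request:
move_arm:
  motion:
    - {"fingers": 0.7, "travel": [0, 0, 0], "turn": 7}
    - {"fingers": 0.7, "travel": [0, 0, 0], "turn": 7}
    - {"fingers": 0.7, "travel": [0, 0, 0], "turn": 7}
    - {"fingers": 0.7, "travel": [0, 0, 0], "turn": 7}
    - {"fingers": 0.7, "travel": [0, 0, 0], "turn": 0}
    - {"fingers": 0.7, "travel": [0, 0, 0], "turn": 0}

```text
time_s: 4.78
eef_pos: [430.2, 55.0, 145.1]
tool_rot: [-0.035, 0.999, -0.0, -0.0]
contact_force: [-0.3, 0.3, -0.4]
finger_gap: 0.699
gripper_force: 0.0
```

Request:
move_arm:
  motion:
    - {"fingers": 0.7, "travel": [0, 0, -0.9], "turn": 0.4}
    - {"fingers": 0.7, "travel": [0, 0, -0.9], "turn": 0}
    - {"fingers": 0.7, "travel": [0, 0, -0.6], "turn": 0}
    - {"fingers": 0.7, "travel": [0, 0, -0.2], "turn": 0}
    - {"fingers": 0.7, "travel": [0, 0, 0], "turn": 0}
    - {"fingers": 0.7, "travel": [0, 0, 0], "turn": 0}

```text
time_s: 5.28
eef_pos: [430.7, 55.8, 41.7]
tool_rot: [-0.04, 0.999, -0.0, 0.0]
contact_force: [-0.3, 0.1, 0.1]
finger_gap: 0.701
gripper_force: 0.0
```

```bash
python3 - <<'E'
from h import *
o=r.get_obs();print(o["eef_pos"],o["contact_force"])
f=r.grab_frame("wrist");P=cloud(f);save(f,"w2.png");np.savez("w2",P=P,I=f["pixels"])
E
python3 look.py t3.png
```

```text
[430.72476523  55.80692874  41.66146322] [-0.31853317  0.08609728  0.11633051]
[431.27005267  56.00272217  42.29683603] [ 1.37475814 -0.54582351  0.80463331] 5.3333
cap [514.3  18.4  52.7] 195
cap [519.2  66.5  53. ] 83
cap [513.4 105.5  52.7] 156
cap [472.9   7.5  53. ] 60
```

View pics/w2.png

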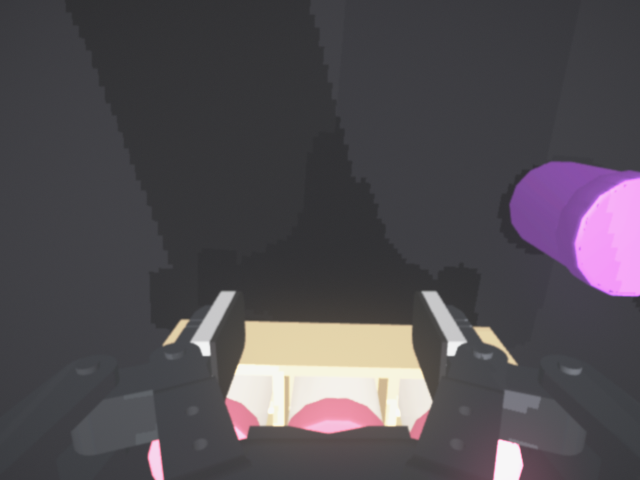

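The wrist view shows both fingers evenly behind the rack's near wall (about 225 and 440; wall at 165–515). The purple pot at (590,230) is clear. I push along the bay axis now.

Request:
move_arm:
  motion:
    - {"fingers": 0.7, "travel": [0.08, 0.006, 0], "turn": 0}
    - {"fingers": 0.7, "travel": [0.08, 0.006, 0], "turn": 0}
    - {"fingers": 0.7, "travel": [0.08, 0.006, 0], "turn": 0}
    - {"fingers": 0.7, "travel": [0.08, 0.006, 0], "turn": 0}
    - {"fingers": 0.7, "travel": [0.08, 0.006, 0], "turn": 0}
    - {"fingers": 0.7, "travel": [0.08, 0.006, 0], "turn": 0}
    - {"fingers": 0.7, "travel": [0.08, 0.006, 0], "turn": 0}
    - {"fingers": 0.7, "travel": [0.08, 0.006, 0], "turn": 0}
    - {"fingers": 0.7, "travel": [0.08, 0.006, 0], "turn": 0}
    - {"fingers": 0.7, "travel": [0.08, 0.006, 0], "turn": 0}

```text
time_s: 6.22
eef_pos: [462.2, 58.4, 41.2]
tool_rot: [-0.041, 0.999, 0.0, -0.0]
contact_force: [-4.3, -0.3, 3.0]
finger_gap: 0.7
gripper_force: 2.3
```

Request:
move_arm:
  motion:
    - {"fingers": 0.7, "travel": [0.07, 0.005, 0], "turn": 0}
    - {"fingers": 0.7, "travel": [0.07, 0.005, 0], "turn": 0}
    - {"fingers": 0.7, "travel": [0.07, 0.005, 0], "turn": 0}
    - {"fingers": 0.7, "travel": [0.07, 0.005, 0], "turn": 0}
    - {"fingers": 0.7, "travel": [0.07, 0.005, 0], "turn": 0}
    - {"fingers": 0.7, "travel": [0.07, 0.005, 0], "turn": 0}

```text
time_s: 6.72
eef_pos: [479.5, 59.5, 41.3]
tool_rot: [-0.041, 0.999, 0.0, 0.0]
contact_force: [-2.3, -0.4, 0.3]
finger_gap: 0.701
gripper_force: 1.4
```

Request:
move_arm:
  motion:
    - {"fingers": 0.7, "travel": [0.07, 0.005, 0], "turn": 0}
    - {"fingers": 0.7, "travel": [0.07, 0.005, 0], "turn": 0}
    - {"fingers": 0.7, "travel": [0.07, 0.005, 0], "turn": 0}
    - {"fingers": 0.7, "travel": [0.07, 0.005, 0], "turn": 0}
    - {"fingers": 0.7, "travel": [0.07, 0.005, 0], "turn": 0}
    - {"fingers": 0.7, "travel": [0.07, 0.005, 0], "turn": 0}
    - {"fingers": 0.7, "travel": [0.07, 0.005, 0], "turn": 0}
    - {"fingers": 0.7, "travel": [0.07, 0.005, 0], "turn": 0}

```text
time_s: 7.38
eef_pos: [501.8, 61.2, 41.3]
tool_rot: [-0.041, 0.999, 0.0, 0.0]
contact_force: [-1.9, -0.5, -1.3]
finger_gap: 0.702
gripper_force: 1.1
```

```bash
cat > s.py <<'E'
from h import *
import sys
f=r.grab_frame("scene");I=f["pixels"]
cv2.imwrite("pics/"+sys.argv[1],cv2.resize(I[150:400,250:520,::-1],None,fx=2.2,fy=2.2,interpolation=cv2.INTER_CUBIC))
E
python3 s.py s2.png; python3 look.py t4.png
```

```text
[502.62768408  61.24482781  41.43638358] [-1.46465621 -0.34324857 -1.75627665] 7.4333
cap [580.7  17.   58.4] 72
cap [535.2  11.9  54.5] 45
```

View pics/s2.png

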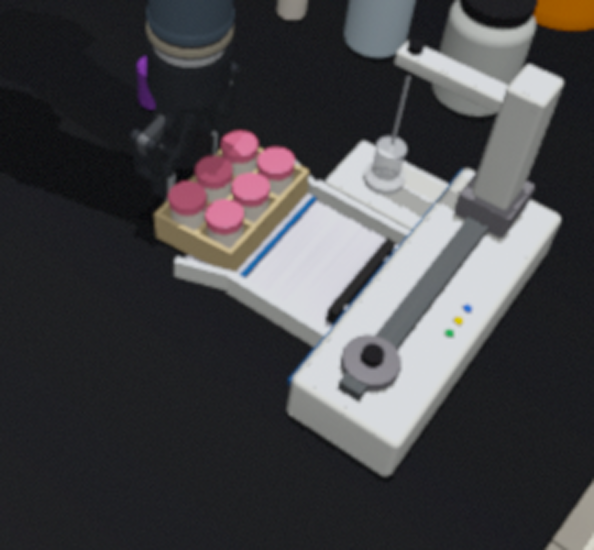

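The scene view shows the rack on the ramp at about (235,205), centred between the flared guides with its front edge parallel to the lip. All six pots are upright. I continue pushing.

Request:
move_arm:
  motion:
    - {"fingers": 0.7, "travel": [0.06, 0.0045, 0], "turn": 0}
    - {"fingers": 0.7, "travel": [0.06, 0.0045, 0], "turn": 0}
    - {"fingers": 0.7, "travel": [0.06, 0.0045, 0], "turn": 0}
    - {"fingers": 0.7, "travel": [0.06, 0.0045, 0], "turn": 0}
    - {"fingers": 0.7, "travel": [0.06, 0.0045, 0], "turn": 0}
    - {"fingers": 0.7, "travel": [0.06, 0.0045, 0], "turn": 0}
    - {"fingers": 0.7, "travel": [0.06, 0.0045, 0], "turn": 0}
    - {"fingers": 0.7, "travel": [0.06, 0.0045, 0], "turn": 0}

```text
time_s: 8.15
eef_pos: [520.8, 62.6, 41.3]
tool_rot: [-0.041, 0.999, 0.0, -0.0]
contact_force: [-2.7, 1.1, 1.1]
finger_gap: 0.705
gripper_force: 1.7
```

Request:
move_arm:
  motion:
    - {"fingers": 0.7, "travel": [0.06, 0.0045, 0], "turn": 0}
    - {"fingers": 0.7, "travel": [0.06, 0.0045, 0], "turn": 0}
    - {"fingers": 0.7, "travel": [0.06, 0.0045, 0], "turn": 0}
    - {"fingers": 0.7, "travel": [0.06, 0.0045, 0], "turn": 0}
    - {"fingers": 0.7, "travel": [0.06, 0.0045, 0], "turn": 0}
    - {"fingers": 0.7, "travel": [0.06, 0.0045, 0], "turn": 0}
    - {"fingers": 0.7, "travel": [0.06, 0.0045, 0], "turn": 0}
    - {"fingers": 0.7, "travel": [0.06, 0.0045, 0], "turn": 0}

```text
time_s: 8.82
eef_pos: [539.1, 63.9, 41.3]
tool_rot: [-0.041, 0.999, -0.0, -0.001]
contact_force: [-8.8, -0.6, 7.6]
finger_gap: 0.698
gripper_force: 4.4
```

Request:
move_arm:
  motion:
    - {"fingers": 0.7, "travel": [0.06, 0.0045, 0], "turn": 0}
    - {"fingers": 0.7, "travel": [0.06, 0.0045, 0], "turn": 0}
    - {"fingers": 0.7, "travel": [0.06, 0.0045, 0], "turn": 0}
    - {"fingers": 0.7, "travel": [0.06, 0.0045, 0], "turn": 0}
    - {"fingers": 0.7, "travel": [0.06, 0.0045, 0], "turn": 0}
    - {"fingers": 0.7, "travel": [0.06, 0.0045, 0], "turn": 0}
    - {"fingers": 0.7, "travel": [0.06, 0.0045, 0], "turn": 0}
    - {"fingers": 0.7, "travel": [0.06, 0.0045, 0], "turn": 0}

```text
time_s: 9.48
eef_pos: [557.7, 65.3, 41.4]
tool_rot: [-0.041, 0.999, -0.0, -0.002]
contact_force: [-7.2, -1.0, 5.6]
finger_gap: 0.703
gripper_force: 3.5
```

Request:
move_arm:
  motion:
    - {"fingers": 0.7, "travel": [0.06, 0.0045, 0], "turn": 0}
    - {"fingers": 0.7, "travel": [0.06, 0.0045, 0], "turn": 0}
    - {"fingers": 0.7, "travel": [0.06, 0.0045, 0], "turn": 0}
    - {"fingers": 0.7, "travel": [0.06, 0.0045, 0], "turn": 0}
    - {"fingers": 0.7, "travel": [0.05, 0.004, 0], "turn": 0}
    - {"fingers": 0.7, "travel": [0.05, 0.004, 0], "turn": 0}
    - {"fingers": 0.7, "travel": [0.05, 0.004, 0], "turn": 0}

```text
time_s: 10.07
eef_pos: [574.9, 66.7, 41.2]
tool_rot: [-0.041, 0.999, 0.0, -0.0]
contact_force: [-1.6, -0.3, -0.7]
finger_gap: 0.703
gripper_force: 0.8
```

Request:
move_arm:
  motion:
    - {"fingers": 0.7, "travel": [0.05, 0.004, 0], "turn": 0}
    - {"fingers": 0.7, "travel": [0.05, 0.004, 0], "turn": 0}
    - {"fingers": 0.7, "travel": [0.05, 0.004, 0], "turn": 0}
    - {"fingers": 0.7, "travel": [0.05, 0.004, 0], "turn": 0}
    - {"fingers": 0.7, "travel": [0.05, 0.004, 0], "turn": 0}

```text
time_s: 10.48
eef_pos: [584.9, 67.4, 41.3]
tool_rot: [-0.041, 0.999, 0.0, -0.0]
contact_force: [-1.9, -0.0, -1.0]
finger_gap: 0.701
gripper_force: 0.8
```

```bash
python3 s.py s3.png
```

```text
(no output)
```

View pics/s3.png

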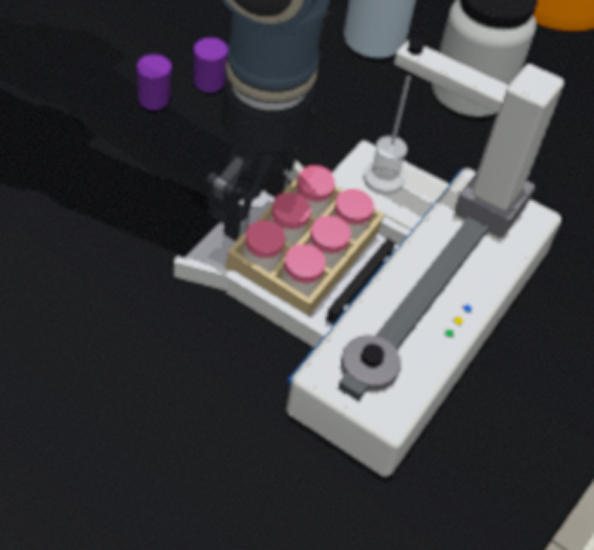

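The rack is in the bay, square and just short of the bar, with all pots upright. From here I use small steps.

Request:
move_arm:
  motion:
    - {"fingers": 0.7, "travel": [0.025, 0.002, 0], "turn": 0}
    - {"fingers": 0.7, "travel": [0.025, 0.002, 0], "turn": 0}
    - {"fingers": 0.7, "travel": [0.025, 0.002, 0], "turn": 0}
    - {"fingers": 0.7, "travel": [0.025, 0.002, 0], "turn": 0}
    - {"fingers": 0.7, "travel": [0.025, 0.002, 0], "turn": 0}
    - {"fingers": 0.7, "travel": [0.025, 0.002, 0], "turn": 0}
    - {"fingers": 0.7, "travel": [0, 0, 0], "turn": 0}

```text
time_s: 11.12
eef_pos: [591.0, 68.0, 41.4]
tool_rot: [-0.041, 0.999, 0.0, 0.0]
contact_force: [-1.3, -0.4, -0.1]
finger_gap: 0.695
gripper_force: 0.6
```

Request:
move_arm:
  motion:
    - {"fingers": 0.7, "travel": [0.025, 0.002, 0], "turn": 0}
    - {"fingers": 0.7, "travel": [0.025, 0.002, 0], "turn": 0}
    - {"fingers": 0.7, "travel": [0, 0, 0], "turn": 0}

```text
time_s: 11.37
eef_pos: [593.0, 68.1, 41.4]
tool_rot: [-0.041, 0.999, 0.0, 0.0]
contact_force: [-1.6, 0.5, -0.8]
finger_gap: 0.701
gripper_force: 0.6
```

Request:
move_arm:
  motion:
    - {"fingers": 0.7, "travel": [0.02, 0.0015, 0], "turn": 0}
    - {"fingers": 0.7, "travel": [0.02, 0.0015, 0], "turn": 0}
    - {"fingers": 0.7, "travel": [0, 0, 0], "turn": 0}

```text
time_s: 11.62
eef_pos: [594.5, 68.2, 41.3]
tool_rot: [-0.041, 0.999, 0.0, 0.0]
contact_force: [-0.5, -0.5, -1.5]
finger_gap: 0.698
gripper_force: 0.6
```

Request:
move_arm:
  motion:
    - {"fingers": 0.7, "travel": [0.02, 0.0015, 0], "turn": 0}
    - {"fingers": 0.7, "travel": [0.02, 0.0015, 0], "turn": 0}
    - {"fingers": 0.7, "travel": [0, 0, 0], "turn": 0}

```text
time_s: 11.87
eef_pos: [596.1, 68.4, 41.3]
tool_rot: [-0.041, 0.999, 0.0, 0.0]
contact_force: [-1.4, 0.7, -0.8]
finger_gap: 0.7
gripper_force: 0.6
```

Request:
move_arm:
  motion:
    - {"fingers": 0.7, "travel": [0.02, 0.0015, 0], "turn": 0}
    - {"fingers": 0.7, "travel": [0.02, 0.0015, 0], "turn": 0}
    - {"fingers": 0.7, "travel": [0, 0, 0], "turn": 0}

```text
time_s: 12.12
eef_pos: [597.3, 68.5, 41.3]
tool_rot: [-0.041, 0.999, 0.0, -0.0]
contact_force: [-2.4, 0.4, -0.5]
finger_gap: 0.704
gripper_force: 1.2
```

Request:
move_arm:
  motion:
    - {"fingers": 0.7, "travel": [0.02, 0.0015, 0], "turn": 0}
    - {"fingers": 0.7, "travel": [0, 0, 0], "turn": 0}

```text
time_s: 12.28
eef_pos: [597.4, 68.5, 41.2]
tool_rot: [-0.041, 0.999, -0.0, -0.001]
contact_force: [-5.4, 0.1, 1.9]
finger_gap: 0.706
gripper_force: 2.4
```

Contact with the bar at TCP x of about 597, so the target is about 602–603.

Request:
move_arm:
  motion:
    - {"fingers": 0.7, "travel": [0.02, 0.0015, 0], "turn": 0}
    - {"fingers": 0.7, "travel": [0.02, 0.0015, 0], "turn": 0}
    - {"fingers": 0.7, "travel": [0, 0, 0], "turn": 0}

```text
time_s: 12.53
eef_pos: [598.7, 68.6, 41.1]
tool_rot: [-0.041, 0.999, 0.0, -0.001]
contact_force: [-6.5, 1.3, 2.4]
finger_gap: 0.7
gripper_force: 2.8
```

Request:
move_arm:
  motion:
    - {"fingers": 0.7, "travel": [0.02, 0.0015, 0], "turn": 0}
    - {"fingers": 0.7, "travel": [0.02, 0.0015, 0], "turn": 0}
    - {"fingers": 0.7, "travel": [0, 0, 0], "turn": 0}

```text
time_s: 12.78
eef_pos: [599.8, 68.7, 41.1]
tool_rot: [-0.041, 0.999, 0.0, -0.002]
contact_force: [-7.5, 0.2, 3.4]
finger_gap: 0.697
gripper_force: 3.3
```

Request:
move_arm:
  motion:
    - {"fingers": 0.7, "travel": [0.02, 0.0015, 0], "turn": 0}
    - {"fingers": 0.7, "travel": [0.02, 0.0015, 0], "turn": 0}
    - {"fingers": 0.7, "travel": [0, 0, 0], "turn": 0}

```text
time_s: 13.03
eef_pos: [601.0, 68.9, 41.0]
tool_rot: [-0.041, 0.999, -0.0, -0.002]
contact_force: [-7.6, -0.5, 3.3]
finger_gap: 0.698
gripper_force: 3.8
```

Request:
move_arm:
  motion:
    - {"fingers": 0.7, "travel": [0.015, 0.001, 0], "turn": 0}
    - {"fingers": 0.7, "travel": [0, 0, 0], "turn": 0}

```text
time_s: 13.2
eef_pos: [601.3, 68.9, 41.0]
tool_rot: [-0.041, 0.999, -0.0, -0.003]
contact_force: [-8.8, 0.1, 3.8]
finger_gap: 0.701
gripper_force: 4.1
```

Request:
move_arm:
  motion:
    - {"fingers": 0.7, "travel": [0.015, 0.001, 0], "turn": 0}
    - {"fingers": 0.7, "travel": [0, 0, 0], "turn": 0}

```text
time_s: 13.37
eef_pos: [601.7, 68.9, 41.0]
tool_rot: [-0.041, 0.999, -0.0, -0.003]
contact_force: [-8.8, -0.6, 4.2]
finger_gap: 0.699
gripper_force: 4.2
```

Request:
move_arm:
  motion:
    - {"fingers": 0.7, "travel": [0.01, 0.001, 0], "turn": 0}
    - {"fingers": 0.7, "travel": [0, 0, 0], "turn": 0}

```text
time_s: 13.53
eef_pos: [602.0, 69.0, 41.0]
tool_rot: [-0.041, 0.999, -0.0, -0.003]
contact_force: [-8.7, 0.1, 4.4]
finger_gap: 0.7
gripper_force: 4.4
```

Request:
move_arm:
  motion:
    - {"fingers": 0.7, "travel": [0.01, 0.001, 0], "turn": 0}
    - {"fingers": 0.7, "travel": [0, 0, 0], "turn": 0}

```text
time_s: 13.7
eef_pos: [602.3, 69.0, 41.0]
tool_rot: [-0.041, 0.999, -0.0, -0.003]
contact_force: [-8.8, -0.0, 5.2]
finger_gap: 0.7
gripper_force: 4.5
```

Request:
move_arm:
  motion:
    - {"fingers": 0.7, "travel": [0, 0, -0.025], "turn": 0}
    - {"fingers": 0.7, "travel": [0, 0, -0.025], "turn": 0}
    - {"fingers": 0.7, "travel": [0, 0, -0.025], "turn": 0}
    - {"fingers": 0.7, "travel": [0, 0, 0], "turn": 0}

```text
time_s: 14.03
eef_pos: [602.2, 68.5, 38.2]
tool_rot: [-0.04, 0.999, -0.0, -0.003]
contact_force: [-9.9, -0.4, 6.7]
finger_gap: 0.702
gripper_force: 4.9
```

Request:
move_arm:
  motion:
    - {"fingers": 0.7, "travel": [0.015, 0.001, 0], "turn": 0}
    - {"fingers": 0.7, "travel": [0, 0, 0], "turn": 0}

```text
time_s: 14.2
eef_pos: [603.2, 68.7, 37.8]
tool_rot: [-0.04, 0.999, -0.0, -0.003]
contact_force: [-6.5, -1.3, -2.7]
finger_gap: 0.701
gripper_force: 3.2
```

Request:
move_arm:
  motion:
    - {"fingers": 0.7, "travel": [0.01, 0.001, 0], "turn": 0}
    - {"fingers": 0.7, "travel": [0, 0, 0], "turn": 0}

```text
time_s: 14.37
eef_pos: [603.2, 68.7, 37.1]
tool_rot: [-0.04, 0.999, -0.0, -0.003]
contact_force: [-6.7, -0.7, -1.2]
finger_gap: 0.704
gripper_force: 3.3
```

Request:
move_arm:
  motion:
    - {"fingers": 0.7, "travel": [0, 0, -0.025], "turn": 0}
    - {"fingers": 0.7, "travel": [0, 0, -0.025], "turn": 0}
    - {"fingers": 0.7, "travel": [0, 0, -0.025], "turn": 0}
    - {"fingers": 0.7, "travel": [0, 0, -0.025], "turn": 0}
    - {"fingers": 0.7, "travel": [0, 0, 0], "turn": 0}

```text
time_s: 14.78
eef_pos: [603.1, 68.5, 33.7]
tool_rot: [-0.04, 0.999, -0.0, -0.003]
contact_force: [-9.9, -0.4, 3.2]
finger_gap: 0.697
gripper_force: 4.5
```

```bash
cat > ps.py <<'E'
from h import *
f=r.grab_frame("scene");P=cloud(f);I=f["pixels"];hsv=cv2.cvtColor(I,cv2.COLOR_RGB2HSV).astype(int);z=P[...,2]
m=((z>44)&(z<72)&(hsv[...,1]>50)&((hsv[...,0]>160)|(hsv[...,0]<8))&(P[...,0]>550)&(P[...,0]<730)&(abs(P[...,1]-70)<90)).astype(np.uint8)
m=cv2.erode(m,np.ones((3,3)));n,l,s,c=cv2.connectedComponentsWithStats(m)
for i in range(1,n):
    if s[i,4]>15:
        p=P[l==i];print(c[i].round(),p.mean(0).round(1),"top z",np.percentile(p[:,2],70).round(1),s[i,4])
E
python3 ps.py
```

```text
[388. 251.] [638.1  70.5  57.3] top z 58.5 542
[407. 261.] [679.6  74.4  57.4] top z 58.4 544
```

Near and far caps are both at z of about 57.4, which is the loaded height, so the rack is down. I back off slowly.

Request:
move_arm:
  motion:
    - {"fingers": 0.7, "travel": [-0.04, -0.003, 0], "turn": 0}
    - {"fingers": 0.7, "travel": [-0.04, -0.003, 0], "turn": 0}
    - {"fingers": 0.7, "travel": [-0.05, -0.004, 0], "turn": 0}
    - {"fingers": 0.7, "travel": [-0.1, -0.008, 0], "turn": 0}
    - {"fingers": 0.7, "travel": [-0.2, -0.015, 0], "turn": 0}
    - {"fingers": 0.7, "travel": [0, 0, 0], "turn": 0}

```text
time_s: 15.33
eef_pos: [588.1, 67.7, 34.6]
tool_rot: [-0.041, 0.999, 0.0, 0.0]
contact_force: [-1.5, 0.6, -0.6]
finger_gap: 0.699
gripper_force: 0.0
```

```bash
python3 ps.py; python3 s.py s4.png
```

```text
[388. 251.] [637.   70.   57.5] top z 58.6 505
[406. 262.] [679.5  72.6  57.4] top z 58.5 543
```

View pics/s4.png

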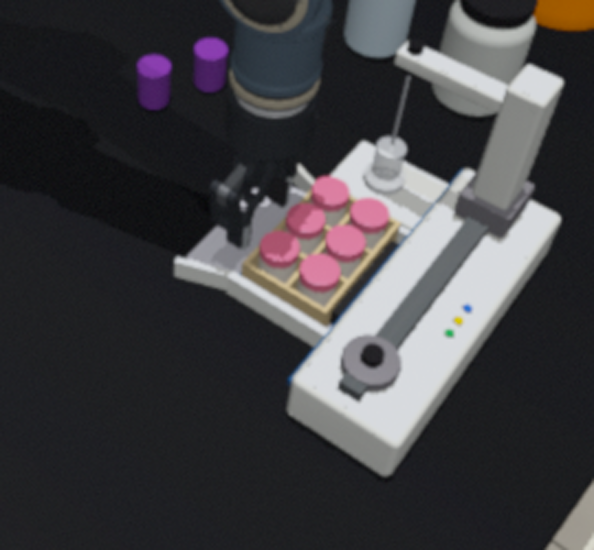

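The rack stayed put against the bar, flat, with six pots upright and the fingers clear. I retreat up and do a last check.

Request:
move_arm:
  motion:
    - {"fingers": 0.7, "travel": [-0.5, -0.04, 0], "turn": 0}
    - {"fingers": 0.7, "travel": [-0.5, -0.04, 0.3], "turn": 0}
    - {"fingers": 0.7, "travel": [-0.2, 0, 0.9], "turn": 0}
    - {"fingers": 0.7, "travel": [-0.5, 0, 0.9], "turn": 0}
    - {"fingers": 0.7, "travel": [-0.9, 0, 0.9], "turn": 0}
    - {"fingers": 0.7, "travel": [-0.5, 0, 0.5], "turn": 0}
    - {"fingers": 0.7, "travel": [0, 0, 0], "turn": 0}
    - {"fingers": 0.7, "travel": [0, 0, 0], "turn": 0}

```text
time_s: 16.1
eef_pos: [472.1, 64.8, 169.4]
tool_rot: [-0.041, 0.999, 0.0, 0.002]
contact_force: [0.3, 0.1, -0.2]
finger_gap: 0.7
gripper_force: 0.0
```

```bash
python3 ps.py; python3 - <<'E'
from h import *
f=r.grab_frame("scene");P=cloud(f);I=f["pixels"];hsv=cv2.cvtColor(I,cv2.COLOR_RGB2HSV).astype(int);z=P[...,2]
m=(abs(z-34)<8)&(hsv[...,0]>10)&(hsv[...,0]<30)&(hsv[...,1]>50)&(P[...,0]>560)&(P[...,0]<720)&(abs(P[...,1]-70)<90)
e=np.array([np.cos(.077),np.sin(.077)]);a=(P[m][:,:2]-[612.3,70.3])@e;print(m.sum(),np.percentile(a,[1,50,99]))
a2=a;t=P[m];
for lo,hi in((-5,8),(38,50),(80,95)):
    k=(a>lo)&(a<hi);print(lo,np.percentile(t[k][:,2],[50,75,90]),k.sum())
E
```

```text
[388. 251.] [637.2  69.5  57.3] top z 58.5 531
[406. 261.] [679.1  73.3  57.5] top z 58.6 566
603 [ 1.01042596 67.9315903  88.76045129]
-5 [36.70630464 37.72648814 39.03193954] 58
38 [33.19520461 35.24588617 37.8200692 ] 96
80 [35.74946297 37.56940009 38.5224949 ] 239
```

```bash
python3 -c "
from station import r
print(r.job_done())"
```

```text
the job is handed in; nothing more can be done
None
```

The rack is loaded and the job handed in: it sits flat behind the lip against the sprung bar with all six pots standing, and readings during the push stayed at or below about 10 N in x.

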